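Make up the vacuum kit and the moisture kit in their fitted trays

TASK

Make up the two bench kits from the stock standing on the worktop. Into the blue tray go the vacuum spares: the grease jar, the green rubber bung and the brass valve; into the yellow tray go the smaller moisture tin and the larger brass weight; each must stand upright, fully down in the pocket cut to its shape. Leave the larger tin and the smaller weight where they stand.

Things in the scene. Friction and masses are not known exactly. Their poses are not given: they have to be found in the camera images.
- vacuum_tray: Blue kit tray, 80 x 184 x 14 mm, black foam with three cut-outs showing blue. Fixed. Origin: centre of the underside, on the bench; z up, y along the length. Pocket floors at z = 4 mm, foam and rim top 13-14.5 mm. Pockets on x = 0: round 64 mm at y = -52 mm (grease jar); round 50 mm at y = +17 mm (bung); slot at y = +69 mm, 60 mm along x, 30 mm along y (valve).
- moisture_tray: Yellow kit tray, 80 x 136 x 14 mm, black foam with two round cut-outs showing yellow. Fixed. Origin: centre of the underside, on the bench; z up, y along the length. Pocket floors at z = 4 mm, foam and rim top 13-14.5 mm. Pockets on x = 0: 62 mm across at y = -31 mm (small tin); 46 mm across at y = +35 mm (large weight).
- grease_jar: Small jar of vacuum grease in the stock, white with a blue screw lid, 56 mm across, 51 mm tall, 110 g. Origin: centre of its underside; z up. (A similar jar far at the back of the bench, behind the vacuum vessel and out of reach, is no part of the job.)
- green_bung: Dark green rubber bung, 42 mm across, 30 mm tall, standing narrow end down, 30 g; may be gripped as a plain cylinder. Origin: centre of its underside; z up.
- brass_valve: Brass needle valve with a yellow handwheel, 160 g. Its body, 20 mm wide (x), 50 mm long (y), 24 mm tall, lies on the bench; an 11 mm stem rises from the middle to the wheel, 30 mm across, at heights 40 to 48 mm: grip it across the wheel. Origin: centre of the underside, below the wheel; z up. It may lie either way round in its slot.
- small_tin: The smaller of the two round aluminium moisture tins: 54 mm across, 32 mm tall, lid on, 61 g. Origin: centre of its underside; z up.
- large_weight: The larger of the two brass check weights (200 g): body 38 mm across up to about 30 mm, then narrowing to a knob; 52 mm tall. Origin: centre of its underside; z up.
- large_tin: The larger moisture tin, 66 mm across, 46 mm tall; too big for any pocket, stays in the stock. Origin: centre of its underside; z up.
- small_weight: The smaller brass check weight (50 g), 24 mm across, 32 mm tall; stays in the stock. Origin: centre of its underside; z up.
Things that resemble listed ones, but are neither listed nor needed, are in the scene too. Leave any orange look-alike of the green_bung alone.

How it is judged:
At the end, for the whole second after the job is handed in: Each of the five stands in its own pocket, released and at rest: within 9 mm across and 8 mm along the tray of the pocket's centre, underside less than 7 mm above the tray's underside (floor at 4 mm), upright within 0.12 rad; the valve along its slot within 0.3 rad, either way round (x of grease_jar in the frame of vacuum_tray between -0.009 and 0.009 m and y of grease_jar in the frame of vacuum_tray between -0.06 and -0.044 m and z of each of grease_jar, green_bung, brass_valve in the frame of vacuum_tray below 0.007 m and angle between each of grease_jar, green_bung, brass_valve, small_tin, large_weight's own z axis and vertical below 0.12 rad and linear speed of each of grease_jar, green_bung, brass_valve, small_tin, large_weight below 0.02 m/s and x of green_bung in the frame of vacuum_tray between -0.009 and 0.009 m and y of green_bung in the frame of vacuum_tray between 0.009 and 0.025 m and x of brass_valve in the frame of vacuum_tray between -0.009 and 0.009 m and y of brass_valve in the frame of vacuum_tray between 0.061 and 0.077 m and x of small_tin in the frame of moisture_tray between -0.009 and 0.009 m and y of small_tin in the frame of moisture_tray between -0.039 and -0.023 m and z of each of small_tin, large_weight in the frame of moisture_tray below 0.007 m and x of large_weight in the frame of moisture_tray between -0.009 and 0.009 m and y of large_weight in the frame of moisture_tray between 0.027 and 0.043 m and angle between the y axis of brass_valve and the x axis of vacuum_tray, either way round below 0.3 rad); the robot touches nothing.
It fails at once if the large tin that stays in the stock is moved by more than 15 mm (distance of large_tin from where it was at the start of the episode above 0.015 m).
It fails at once if the small weight that stays in the stock is moved by more than 15 mm (distance of small_weight from where it was at the start of the episode above 0.015 m).
It also fails if it takes over 102 s, if anything falls off the work surface, if the arm or the gripper's body presses on something with over 40 N, if the wrist force passes 120 N, or if a joint passes its speed limit or range.

ROBOT

A 6-joint arm with a two-finger parallel gripper is mounted at the origin on a cart in front of the work surface, level with it; the furniture and walls round the work are solid. World frame = base frame: x ahead of the robot, y to its left, z up, the work surface at z = 0. Lengths are in m, angles in rad, forces in N, time in s.
With the tool pointing down it reaches from about 0.35 to 0.775 m from the base axis. Payload 5.5 kg.
Tool frame: the origin (TCP) lies between the finger pads; the fingertips stand 8 mm ahead of it and the grasp point (between the pads) lies 11 mm behind it; z points along the fingers, y is the line along which they close (so a half turn about z gives the same grasp; the last joint's range is limited). The gripper opens to 85 mm and grips with 20 to 120 N. Pads are 22 mm wide; open, the fingers measure 114 mm over their backs; the gripper's body (76 mm by 85 mm) begins 54 mm behind the grasp point. The pads swing forward as they close: fully open they stand 13 mm farther back than shut.
Start: joints at [-1.42, 0.313, 0.046, 1.304, 0, 1.431], TCP at [0.165, -0.551, 0.239] pointing down, gripper open.
Joint ranges: [-2.76, 2.76], [-0.86, 1.69], [-1.03, 1.26], [-2.2, 2.34], [-1.47, 1.5], [-3.14, 3.14]. Speed limits (rad/s): [2.57, 2.57, 3.14, 3.14, 3.14, 3.14].

INTERFACE

Orientations are given as a unit quaternion [w, x, y, z].
In Python, from workcell import status, vision, job gives the robot as it stands. The module is installed in compiled form; this text tells all that it offers.
- The arm moves only by the tool apply_moves, never from a script. Its argument "moves" is one flat list of numbers, 6 for each row, row after row: the shift along the world's x, y, z in units of 25 mm (1.0 is 25 mm), then the turn, a rotation vector about the world's x, y, z in rad. In form: [x, y, z, rx, ry, rz, x, y, z, rx, ry, rz, ...]. A call has 1 to 20 rows; each row is the pose to reach, as a shift and turn from the pose commanded when the call began; what a row does not reach only later rows make up. A row lasts 1/12 s, in which the tool goes at most 41.7 mm and 7.16 degrees, less where a joint would pass 70% of its speed; a pose out of reach is approached as far as the arm can. A call with a gripper value outside its range is refused whole. "claw" is the opening in per cent of the stroke, from 0 (shut) to 100 (fully open), set as the call begins (left out, the last holds). The fingers move at their own pace and stop on an object; "newtons" is the grip in N (left out, the last holds). Time passes only in rows, so rows that repeat a pose let the fingers close. It gives the time, the measured TCP pose, the force, the opening and the grip force at its end, in the units of the state.
- status.get_state(): the state, without advancing time (a new reading comes with each control period).
- vision.read_camera(name): name is "scene" or "side" or "wrist"; returns a dict with "image" (480x640x3 uint8, blue, green, red), "camera_matrix" (3x3 intrinsics, pixels), "dist_coeffs" ([k1, k2, p1, p2, k3] as OpenCV has them; the pictures are not rectified), "camera_from_world" (4x4, takes a point from world to camera coordinates). Camera axes: x right, y down, z forward; pixel columns grow to the right and rows downward; lengths in m; the calibration is good to about 2 mm. A picture is of the moment at which its call begins. There is no depth.
- job.hand_in(): hands the job in; it is judged then, once.
The state is a dict: "clock": time; "joint_pos": joint angles; "qvel": joint speeds; "tau": joint torques, N m; "tcp_pos": TCP position; "orientation": TCP orientation; "wrist_force": force on the tool from outside, world axes, zero at the start; "ft_torque": the same for the moment, N m; "finger_gap": finger opening in m; "grip_force": force on a finger pad.
Only numpy, scipy, OpenCV 4.12 (cv2) and the standard library are available. Lean on these libraries where they do the work, as an engineer would, in place of code of your own. Each camera call takes 0.05 s, during which the arm holds its last target. There are 200 camera calls.

## Working session

There is one attempt and no reset: what is moved stays moved. The work goes in short steps, Python scripts to look and compute and a tool call to move; the robot and the scene stay as the last step left them, time stands still between calls to the robot, and variables do not carry over. Pictures are saved under pics/ and viewed, at most 19 in all, crops included, and the job is handed in when it is done.

Besides the shell and the picture viewer there is one more tool, called after "Request:" as name(argument=value, ...) on one line, values as JSON. apply_moves: Moves the arm, as the interface text tells. Its arguments: {"type":"object","properties":{"moves":{"type":"array","items":{"type":"number"}},"claw":{"type":"number"},"newtons":{"type":"number"}},"required":["moves"]}

```bash
mkdir -p pics; cat > h.py <<'E'
import numpy as np, cv2
from workcell import status, vision, job
def cam(n,save=None):
    c=vision.read_camera(n)
    if save: cv2.imwrite('pics/'+save,c['image'])
    return c
def ray(c,uv,z):
    p=cv2.undistortPoints(np.array([[uv]],float),np.array(c['camera_matrix']),np.array(c['dist_coeffs']))[0,0]
    T=np.array(c['camera_from_world']);R=T[:3,:3];o=-R.T@T[:3,3];d=R.T@np.array([p[0],p[1],1])
    return o+d*(z-o[2])/d[2]
def proj(c,P):
    T=np.array(c['camera_from_world'])
    return cv2.projectPoints(np.array(P,float).reshape(-1,1,3),cv2.Rodrigues(T[:3,:3])[0],T[:3,3],np.array(c['camera_matrix']),np.array(c['dist_coeffs']))[0][:,0]
E
python3 - <<'E'
from h import *
for n in('scene','side','wrist'):
    c=cam(n,n+'0.png');T=np.array(c['camera_from_world']);print(n,-T[:3,:3].T@T[:3,3],T[:3,:3].round(2).tolist(),c['camera_matrix'][0])
print(status.get_state())
E
```

```text
scene [0.0020298  0.4990435  0.78959788] [[-0.81, -0.58, -0.02], [-0.36, 0.52, -0.77], [0.46, -0.62, -0.63]] [493.04787132   0.         321.55803333]
side [0.54648513 0.66535672 0.69406684] [[-1.0, 0.03, -0.01], [0.03, 0.59, -0.8], [-0.02, -0.8, -0.59]] [569.62546248   0.         312.42410144]
wrist [ 0.23873118 -0.52784961  0.37373983] [[0.29, -0.96, -0.0], [-0.91, -0.27, 0.3], [-0.29, -0.08, -0.95]] [414.92093249   0.         318.6722625 ]
{'clock': 0.15, 'joint_pos': array([-1.41959221e+00,  3.13836101e-01,  4.52428037e-02,  1.30357639e+00,
       -3.67395140e-05,  1.43117331e+00]), 'qvel': array([-0.00108211, -0.00152258,  0.00455781, -0.00117027,  0.00074622,
       -0.00215305]), 'tau': array([ 2.35667445e-03, -4.81066775e+01,  2.98814464e+01,  1.39648994e-02,
        1.29972031e-05,  6.40113328e-06]), 'tcp_pos': array([ 0.16479095, -0.55050292,  0.2386102 ]), 'orientation': array([-6.86561813e-04,  9.89445829e-01,  1.44901623e-01, -2.23456735e-05]), 'wrist_force': array([0.56365365, 0.30625782, 0.59359293]), 'ft_torque': array([-0.01281916,  0.00581955, -0.01184996]), 'grip_force': 0.0, 'finger_gap': 0.08505173322985424}
```

View pics/scene0.png

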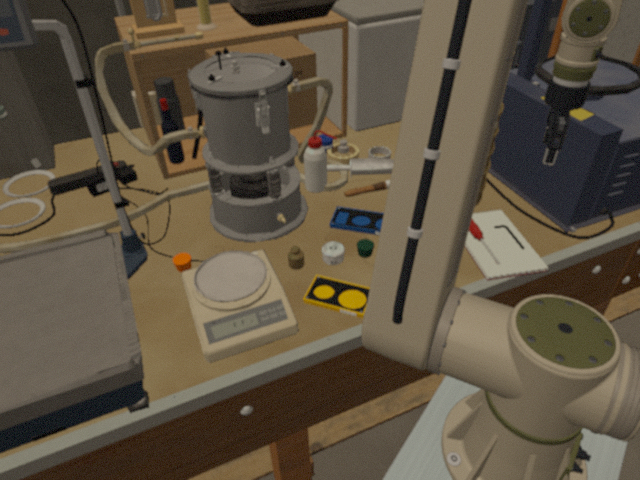

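View pics/side0.png

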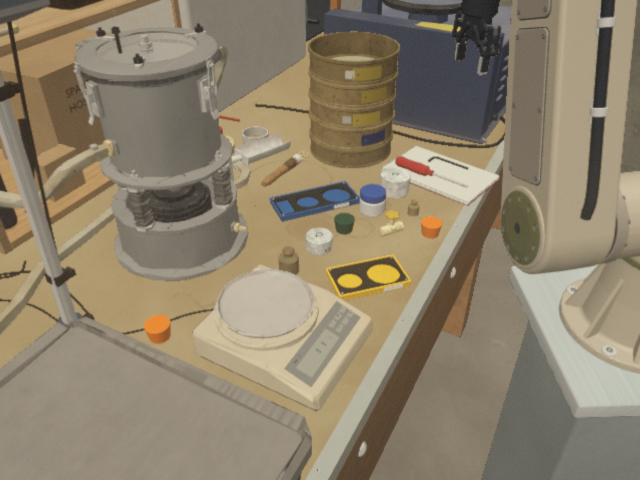

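```bash
python3 - <<'E'
from h import *
c=cam('side');im=c['image']
cv2.imwrite('pics/crop1.png',cv2.resize(im[160:310,250:450],None,fx=4,fy=4,interpolation=cv2.INTER_CUBIC))
for n,uv,z in [('jar',(373,191),.051),('ltin',(396,174),.046),('sw',(413,202),.03),('wheel',(392,215),.048),('stin',(319,234),.032),('bung',(344,218),.03),('lw',(289,251),.052),('Vjar',(335,195),.004),('Vbung',(308,201),.004),('Vslot',(284,205),.004),('Mtin',(383,273),.004),('Mw',(350,281),.004),('orange',(431,220),.03)]:
    print(n,ray(c,uv,z).round(3))
E
```

```text
jar [ 0.393 -0.353  0.051]
ltin [ 0.333 -0.429  0.046]
sw [ 0.309 -0.338  0.03 ]
wheel [ 0.365 -0.266  0.048]
stin [ 0.513 -0.231  0.032]
bung [ 0.459 -0.286  0.03 ]
lw [ 0.57  -0.154  0.052]
Vjar [ 0.469 -0.414  0.004]
Vbung [ 0.531 -0.392  0.004]
Vslot [ 0.583 -0.379  0.004]
Mtin [ 0.397 -0.141  0.004]
Mw [ 0.46  -0.121  0.004]
orange [ 0.284 -0.271  0.03 ]
```

View pics/crop1.png

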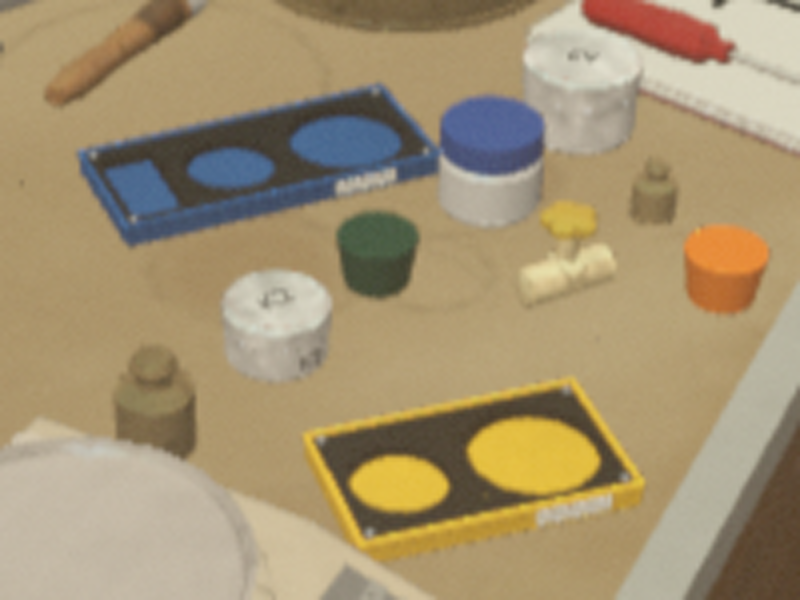

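```bash
python3 - <<'E'
from h import *
c=cam('side')
print('sieve base l/r',ray(c,(310,145),0),ray(c,(395,145),0))
b=ray(c,(352,150),0)
for z in(.15,.2,.25,.3):print(z,proj(c,[[b[0],b[1],z]]))
for uv in [(260,268),(350,305),(318,388),(371,318),(197,345)]:print('bal',uv,ray(c,uv,.03))
print('valve ends',ray(c,(383,229),.012),ray(c,(401,225),.012))
E
```

```text
sieve base l/r [ 0.51866785 -0.6645243   0.        ] [ 0.29844876 -0.6534163   0.        ]
0.15 [[353.96116824  94.28108933]]
0.2 [[354.67456008  74.04833472]]
0.25 [[355.42133295  52.88898507]]
0.3 [[356.20393073  30.73655365]]
bal (260, 268) [ 0.62382297 -0.13410654  0.03      ]
bal (350, 305) [ 0.46856933 -0.03068946  0.03      ]
bal (318, 388) [0.52885317 0.13856775 0.03      ]
bal (371, 318) [0.43689658 0.00121761 0.03      ]
bal (197, 345) [0.7138335  0.04882684 0.03      ]
valve ends [ 0.38070049 -0.26903668  0.012     ] [ 0.34201868 -0.28131927  0.012     ]
```

Request:
apply_moves(moves=[0,1.6,1,0,0,0,0,3.2,2,0,0,0,0,4.8,3,0,0,0,1,6,3,0,0,0,2.2,7,3,0,0,0,3.4,8,3,0,0,0,4.6,9,3,0,0,0,5.8,10,3,0,0,0,7,11,3,0,0,0,8.2,11.5,3,0,0,0,9.4,11.6,3,0,0,0,10,11.6,3,0,0,0,10,11.6,3,0,0,0,10,11.6,3,0,0,0,10,11.6,3,0,0,0,10,11.6,3,0,0,0])

```text
clock: 1.58
tcp_pos: [0.4138, -0.261, 0.3144]
orientation: [-0.0, 0.99, 0.144, -0.0]
wrist_force: [-0.4, -0.0, -0.5]
finger_gap: 0.0854
grip_force: 0.0
```

```bash
python3 - <<'E'
from h import *
c=cam('wrist','w1.png')
T=np.array(c['camera_from_world']);print(-T[:3,:3].T@T[:3,3])
E
```

```text
[ 0.48784433 -0.23835966  0.44958723]
```

View pics/w1.png

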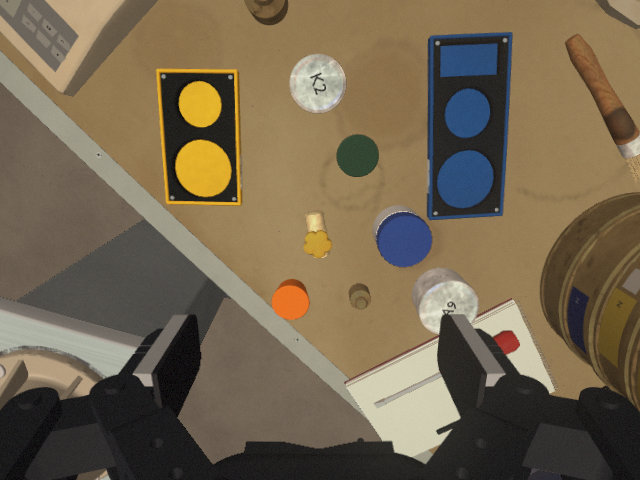

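```bash
cat >> h.py <<'E'
def blobs(im,lo,hi,box,mina=60):
    x0,y0,x1,y1=box
    m=cv2.inRange(cv2.cvtColor(im,cv2.COLOR_BGR2HSV),lo,hi);k=np.zeros_like(m);k[y0:y1,x0:x1]=m[y0:y1,x0:x1]
    k=cv2.morphologyEx(k,cv2.MORPH_OPEN,np.ones((3,3)))
    cs=cv2.findContours(k,cv2.RETR_LIST,cv2.CHAIN_APPROX_NONE)[0]
    return sorted([q for q in cs if cv2.contourArea(q)>mina],key=cv2.contourArea,reverse=True)
def circ(c,q,z):
    "world centre/diameter of contour lying in plane z"
    P=np.array([ray(c,p[0],z)[:2] for p in q],np.float32);(x,y),(a,b),t=cv2.fitEllipse(P);return np.array([x,y,a,b]).round(4)
E
python3 - <<'E'
from h import *
c=cam('wrist');im=c['image'];b0=(100,100,50);b1=(125,255,255);y0=(18,120,100);y1=(35,255,255)
def show(n,lo,hi,box,z):
    for q in blobs(im,lo,hi,box)[:4]: print(n,circ(c,q,z),cv2.boundingRect(q))
show('Vpock',b0,b1,(434,38,506,212),.004)
show('Mpock',y0,y1,(166,76,233,198),.004)
show('jar',b0,b1,(365,195,427,275),.051)
show('bung',(40,40,0),(95,255,255),(325,125,390,185),.03)
show('wheel',y0,y1,(295,222,340,265),.044)
show('tin',(0,0,120),(180,75,255),(280,45,355,120),.032)
# tray outlines
for n,lo,hi,box in(('V',b0,b1,(415,20,525,230)),('M',y0,y1,(145,55,250,215))):
    q=np.vstack(blobs(im,lo,hi,box));P=np.array([ray(c,p[0],.0145)[:2] for p in q],np.float32)
    r=cv2.minAreaRect(P);bp=cv2.boxPoints(r);print(n,np.round(r[0],4),np.round(r[1],4),r[2])
cv2.imwrite('pics/crop2.png',cv2.resize(np.hstack([im[200:270,290:350],im[270:340,330:390],im[0:70,240:300]]),None,fx=4,fy=4))
E
```

```text
Vpock [ 0.4651 -0.4105  0.0609  0.063 ] (437, 150, 56, 58)
Vpock [ 0.5304 -0.3866  0.0475  0.0494] (444, 88, 46, 50)
Vpock [ 0.5795 -0.3688  0.0334  0.0707] (440, 43, 57, 34)
Vpock [ 0.4902 -0.4458  0.0031  0.0608] (501, 142, 5, 49)
Mpock [ 0.3956 -0.1357  0.0598  0.0613] (175, 140, 57, 57)
Mpock [ 0.4598 -0.1184  0.0438  0.0455] (178, 81, 44, 47)
jar [ 0.3924 -0.3551  0.0508  0.0577] (377, 212, 50, 55)
bung [ 0.4573 -0.2875  0.0404  0.0407] (337, 135, 41, 42)
wheel [ 0.3616 -0.2739  0.0286  0.0292] (303, 230, 29, 28)
tin [ 0.5114 -0.2299  0.0532  0.0535] (289, 54, 57, 59)
tin [ 0.5153 -0.228   0.0109  0.0122] (309, 72, 16, 15)
V [ 0.5066 -0.387 ] [0.1963 0.0949] 19.303836822509766
M [ 0.4263 -0.1289] [0.1394 0.0846] 15.1375093460083
```

View pics/crop2.png

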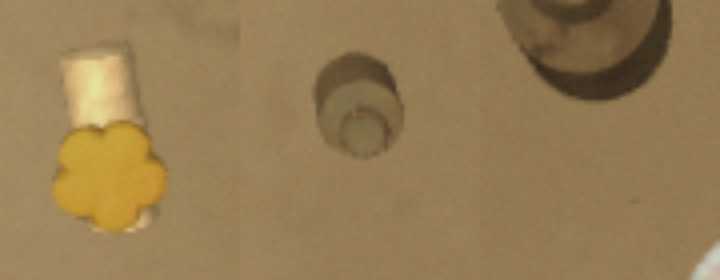

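```bash
python3 - <<'E'
from h import *
c=cam('wrist');im=c['image']
p=[ray(c,u,.024-.006)[:2] for u in((305.5,215),(308.7,231.2),(322.5,210.5),(325,228.7))]
for a,b in((0,1),(2,3)):
    d=p[a]-p[b];print(np.degrees(np.arctan2(d[1],d[0])))
d=p[2]-p[0];print('end',np.degrees(np.arctan2(d[1],d[0])))
print('jar',ray(c,(404.3,239.5),.051))
hsv=cv2.cvtColor(im,cv2.COLOR_BGR2HSV);
m=cv2.inRange(hsv,(100,130,60),(130,255,255));k=np.zeros_like(m);k[200:275,366:440]=m[200:275,366:440]
q=max(cv2.findContours(k,0,1)[0],key=cv2.contourArea);print(circ(c,q,.051),cv2.boundingRect(q),circ(c,cv2.convexHull(q),.051))
print(status.get_state()['tcp_pos'],status.get_state()['orientation'])
E
```

```text
26.860999670047853
24.291786177422942
end -58.296726567177494
jar [ 0.39310532 -0.35684452  0.051     ]
[ 0.3917 -0.3573  0.0523  0.0526] (378, 215, 53, 51) [ 0.3918 -0.3572  0.053   0.0538]
[ 0.41405751 -0.26124768  0.31461461] [2.00304389e-04 9.89552075e-01 1.44175732e-01 9.60978160e-05]
```

Request:
apply_moves(moves=[-0.4,-1.2,-1,0,0,0,-0.8,-2.6,-2.5,0,0,0,-0.92,-3.6,-4,0,0,0,-0.92,-3.84,-5.4,0,0,0,-0.92,-3.84,-6.6,0,0,0,-0.92,-3.84,-7.2,0,0,0,-0.92,-3.84,-7.2,0,0,0,-0.92,-3.84,-7.2,0,0,0,-0.92,-3.84,-7.2,0,0,0])

```text
clock: 2.48
tcp_pos: [0.3923, -0.3578, 0.136]
orientation: [0.001, 0.989, 0.145, 0.001]
wrist_force: [-0.2, 0.1, 0.6]
finger_gap: 0.0854
grip_force: 0.0
```

```bash
python3 - <<'E'
from h import *
c=cam('wrist','w2.png');s=status.get_state();print(s['tcp_pos'],proj(c,[[*s['tcp_pos'][:2],.051]]))
q=blobs(c['image'],(100,100,40),(130,255,255),(150,250,500,480))
for k in q[:3]:print(circ(c,k,.051),cv2.boundingRect(k))
E
```

```text
[ 0.39271572 -0.35801681  0.13648834] [[320.22137775 253.71789382]]
[ 0.3823 -0.3605  0.0318  0.0574] (272, 250, 96, 50)
```

View pics/w2.png

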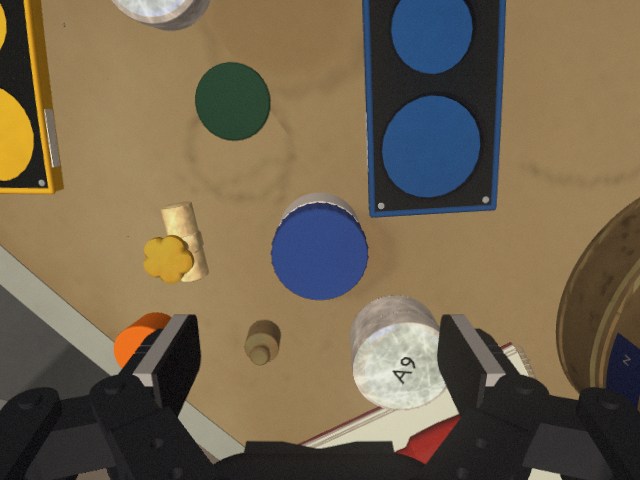

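Request:
apply_moves(moves=[0,0.04,-1,0,0,0,0,0.04,-2,0,0,0,0,0.04,-3,0,0,0,0,0.04,-3.8,0,0,0,0,0.04,-4.25,0,0,0,0,0.04,-4.25,0,0,0,0,0.04,-4.25,0,0,0,0,0.04,-4.25,0,0,0], claw=86)

```text
clock: 3.2
tcp_pos: [0.393, -0.3571, 0.03]
orientation: [0.001, 0.989, 0.145, 0.001]
wrist_force: [-0.1, -0.8, 0.3]
finger_gap: 0.0737
grip_force: 0.0
```

Request:
apply_moves(moves=[0,0,0,0,0,0,0,0,0,0,0,0,0,0,0,0,0,0,0,0,0,0,0,0,0,0,0,0,0,0,0,0,0,0,0,0,0,0,0,0,0,0,0,0,0,0,0,0,0,0,0,0,0,0], claw=55, newtons=30)

```text
clock: 3.95
tcp_pos: [0.3929, -0.3571, 0.03]
orientation: [0.002, 0.989, 0.145, 0.001]
wrist_force: [-0.2, 0.2, 5.1]
finger_gap: 0.055
grip_force: 30.8
```

Request:
apply_moves(moves=[0,0,0.4,0,0,0,0,0,1.2,0,0,0,0,0,2.2,0,0,0,0.4,-0.3,2.8,0,0,0,1.2,-0.9,2.8,0,0,0,2.0,-1.5,2.8,0,0,0,2.6,-1.94,2.8,0,0,0,2.88,-2.14,2.8,0,0,0,2.88,-2.14,2.8,0,0,0,2.88,-2.14,2.8,0,0,0,2.88,-2.14,2.8,0,0,0])

```text
clock: 4.87
tcp_pos: [0.4628, -0.4083, 0.0979]
orientation: [-0.001, 0.989, 0.145, -0.001]
wrist_force: [-0.6, -0.1, -0.4]
finger_gap: 0.055
grip_force: 32.2
```

```bash
cat >> h.py <<'E'
B0=(100,100,40);B1=(125,255,255);Y0=(18,120,90);Y1=(35,255,255)
def rnd(c,lo,hi,box,z,n=4):
    for k in blobs(c['image'],lo,hi,box)[:n]:print(circ(c,k,z),cv2.boundingRect(k))
E
python3 - <<'E'
from h import *
c=cam('wrist','w3.png');s=status.get_state();print(s['tcp_pos'],s['wrist_force'],s['finger_gap'],proj(c,[[.4651,-.4105,.004],[*s['tcp_pos'][:2],.1]]))
rnd(c,B0,B1,(0,0,640,480),.004)
E
```

```text
[ 0.46274914 -0.40835706  0.09795222] [-0.65762196 -0.39872579 -0.91705885] 0.05519860663402478 [[324.97997852 246.27106691]
 [320.79932738 333.63953877]]
[ 0.461  -0.4072  0.0969  0.343 ] (234, 0, 170, 435)
[ 0.5303 -0.3854  0.0499  0.05  ] (269, 73, 94, 97)
[ 0.5757 -0.3666  0.0247  0.077 ] (248, 0, 123, 51)
[ 0.474  -0.4075  0.0425  0.0669] (268, 194, 111, 73)
```

View pics/w3.png

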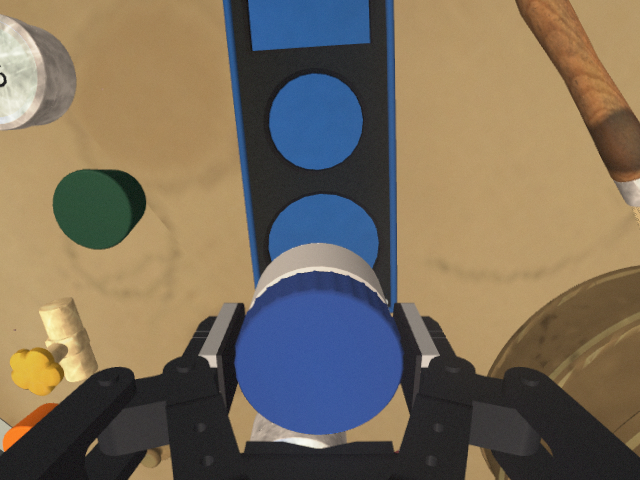

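Request:
apply_moves(moves=[0.09,-0.05,0,0,0,0,0.09,-0.05,-0.6,0,0,0,0.09,-0.05,-1.2,0,0,0,0.09,-0.05,-1.7,0,0,0,0.09,-0.05,-2.1,0,0,0,0.09,-0.05,-2.4,0,0,0,0.09,-0.05,-2.5,0,0,0,0.09,-0.05,-2.5,0,0,0,0.09,-0.05,-2.5,0,0,0])

```text
clock: 5.67
tcp_pos: [0.4663, -0.4109, 0.036]
orientation: [0.0, 0.989, 0.145, 0.0]
wrist_force: [-0.3, -1.5, -0.8]
finger_gap: 0.055
grip_force: 32.3
```

Request:
apply_moves(moves=[-0.03,0.03,-0.08,0,0,0,-0.03,0.03,-0.08,0,0,0,-0.03,0.03,-0.08,0,0,0])

```text
clock: 5.92
tcp_pos: [0.4656, -0.4102, 0.0341]
orientation: [0.001, 0.989, 0.145, 0.0]
wrist_force: [0.5, -0.3, -0.3]
finger_gap: 0.0548
grip_force: 32.2
```

Request:
apply_moves(moves=[0,0,0,0,0,0,0,0,0,0,0,0,0,0,0,0,0,0,0,0,0,0,0,0,0,0,0,0,0,0,0,0,1,0,0,0,0,0,2.2,0,0,0,0,0,3.4,0,0,0,0,0,4.2,0,0,0,-0.6,1,4.4,0,0,0,-1.2,2,4.4,0,0,0,-1.8,3.2,4.4,0,0,0,-2.0,4,4.4,0,0,0,-2.0,4,4.4,0,0,0,-2.0,4,4.4,0,0,0,-2.0,4,4.4,0,0,0], claw=86)

```text
clock: 7.25
tcp_pos: [0.416, -0.3107, 0.144]
orientation: [0.001, 0.989, 0.145, 0.0]
wrist_force: [-0.6, 0.2, 0.4]
finger_gap: 0.0737
grip_force: 0.0
```

```bash
python3 - <<'E'
from h import *
c=cam('wrist','w4.png');s=status.get_state();print(s['tcp_pos'])
print('blue');rnd(c,B0,B1,(0,0,640,480),.055,5)
print('bung');rnd(c,(40,40,0),(95,255,255),(0,0,640,480),.03,1)
print('wheel');rnd(c,Y0,Y1,(0,0,640,480),.044,5)
E
```

```text
[ 0.41604176 -0.31095687  0.14386498]
blue
[ 0.5131 -0.3741  0.0733  0.1962] (420, 0, 139, 267)
[ 0.523  -0.3683  0.0387  0.0407] (448, 53, 74, 83)
[ 0.5587 -0.3543  0.0161  0.0612] (441, 0, 94, 33)
bung
[ 0.4575 -0.2875  0.041   0.0412] (268, 129, 70, 70)
wheel
[ 0.4089 -0.1568  0.0493  0.0524] (24, 140, 82, 89)
[ 0.4316 -0.1494  0.081   0.1407] (0, 23, 132, 221)
[ 0.464  -0.1418  0.0356  0.0387] (20, 45, 63, 75)
[ 0.3615 -0.2739  0.029   0.0304] (217, 287, 47, 45)
```

View pics/w4.png

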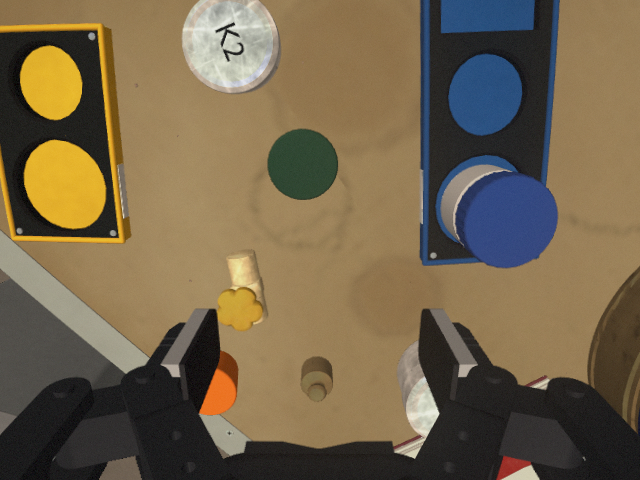

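Request:
apply_moves(moves=[0.6,0.3,-0.4,0,0,0,1.2,0.7,-1,0,0,0,1.66,0.94,-1.8,0,0,0,1.66,0.94,-2.8,0,0,0,1.66,0.94,-3.8,0,0,0,1.66,0.94,-4.5,0,0,0,1.66,0.94,-4.9,0,0,0,1.66,0.94,-4.9,0,0,0,1.66,0.94,-4.9,0,0,0], claw=70)

```text
clock: 8.05
tcp_pos: [0.457, -0.287, 0.0208]
orientation: [-0.0, 0.989, 0.145, -0.0]
wrist_force: [-0.4, 0.4, -0.3]
finger_gap: 0.0594
grip_force: 0.0
```

Request:
apply_moves(moves=[0,0,0,0,0,0,0,0,0,0,0,0,0,0,0,0,0,0,0,0,0,0,0,0,0,0,0,0,0,0,0,0,0,0,0,0,0,0,0,0,0,0,0,0,0,0,0,0], claw=35, newtons=25)

```text
clock: 8.72
tcp_pos: [0.4579, -0.2874, 0.0225]
orientation: [0.001, 0.989, 0.145, 0.001]
wrist_force: [-0.2, -1.4, 6.2]
finger_gap: 0.041
grip_force: 25.9
```

Request:
apply_moves(moves=[0,0,0.5,0,0,0,0,0,1.3,0,0,0,0.3,-0.4,2,0,0,0,0.9,-1.2,2.2,0,0,0,1.6,-2.2,2.2,0,0,0,2.3,-3.1,2.2,0,0,0,2.7,-3.7,2.2,0,0,0,2.92,-3.95,2.2,0,0,0,2.92,-3.95,2.2,0,0,0,2.92,-3.95,2.2,0,0,0,2.92,-3.95,2.2,0,0,0])

```text
clock: 9.63
tcp_pos: [0.5288, -0.3836, 0.0756]
orientation: [-0.001, 0.989, 0.145, -0.001]
wrist_force: [-0.1, -0.6, -0.2]
finger_gap: 0.0411
grip_force: 25.6
```

```bash
python3 - <<'E'
from h import *
c=cam('wrist','w5.png');s=status.get_state();print(s['tcp_pos'],s['wrist_force'],s['finger_gap'],proj(c,[[.5303,-.3857,.004]]))
print('blue');rnd(c,B0,B1,(0,0,640,480),.004,5)
print('bung');rnd(c,(40,40,0),(95,255,255),(0,0,640,480),s['tcp_pos'][2]-.0225+.03,1)
E
```

```text
[ 0.5289271  -0.38369319  0.07584293] [-0.79284395 -0.85087436 -0.04516311] 0.041622258669108306 [[324.82516145 260.8674212 ]]
blue
[ 0.5788 -0.3674  0.0337  0.0749] (255, 129, 125, 68)
[ 0.4349 -0.4133  0.0578  0.0833] (259, 365, 132, 84)
[ 0.534  -0.385   0.0379  0.0525] (277, 219, 95, 72)
[ 0.5487 -0.3792  0.0919  0.1363] (228, 108, 177, 206)
bung
[ 0.5309 -0.3822  0.0408  0.0479] (260, 269, 118, 123)
```

View pics/w5.png

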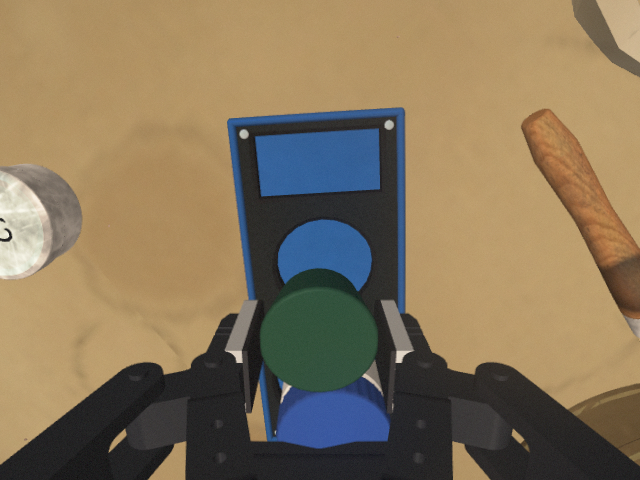

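Request:
apply_moves(moves=[0.03,-0.05,-0.5,0,0,0,0.03,-0.05,-1,0,0,0,0.03,-0.05,-1.4,0,0,0,0.03,-0.05,-1.7,0,0,0,0.03,-0.05,-1.87,0,0,0,0.03,-0.05,-1.95,0,0,0,0.03,-0.05,-1.95,0,0,0,0.03,-0.05,-1.95,0,0,0])

```text
clock: 10.35
tcp_pos: [0.5308, -0.3866, 0.0275]
orientation: [0.0, 0.989, 0.145, 0.0]
wrist_force: [0.3, -0.7, 0.3]
finger_gap: 0.0414
grip_force: 25.6
```

Request:
apply_moves(moves=[0,0,0,0,0,0,0,0,0,0,0,0,0,0,0,0,0,0,0,0,0,0,0,0,0,0,0,0,0,0,0,0,1,0,0,0,0,0,2.2,0,0,0,0,0,3.4,0,0,0,-0.8,0.6,4.2,0,0,0,-2,1.4,4.5,0,0,0,-3.2,2.2,4.5,0,0,0,-4.4,3,4.5,0,0,0,-5.6,3.8,4.5,0,0,0,-6.4,4.3,4.5,0,0,0,-6.78,4.5,4.5,0,0,0,-6.78,4.5,4.5,0,0,0,-6.78,4.5,4.5,0,0,0,-6.78,4.5,4.5,0,0,0], claw=68)

```text
clock: 11.85
tcp_pos: [0.3625, -0.2753, 0.1403]
orientation: [0.001, 0.989, 0.145, 0.001]
wrist_force: [-1.3, -0.6, -0.7]
finger_gap: 0.0582
grip_force: 0.0
```

```bash
python3 - <<'E'
from h import *
c=cam('wrist','w6.png');s=status.get_state();print(s['tcp_pos'],s['joint_pos'])
print('wheel');rnd(c,Y0,Y1,(230,150,420,350),.044,2)
print('bung');rnd(c,(40,40,0),(95,255,255),(0,0,640,480),.034,2)
np.savez('c6.npz',**c)
cv2.imwrite('pics/crop6.png',cv2.resize(c['image'][180:300,250:390],None,fx=5,fy=5))
E
```

```text
[ 0.36246366 -0.27521352  0.14011684] [-8.26140841e-01  1.39883380e-01 -4.29182086e-01  9.99879470e-01
  3.41890428e-05  2.02467539e+00]
wheel
[ 0.3617 -0.274   0.0287  0.0297] (293, 224, 50, 50)
bung
[ 0.5242 -0.3831  0.0325  0.0553] (545, 0, 91, 60)
```

View pics/crop6.png

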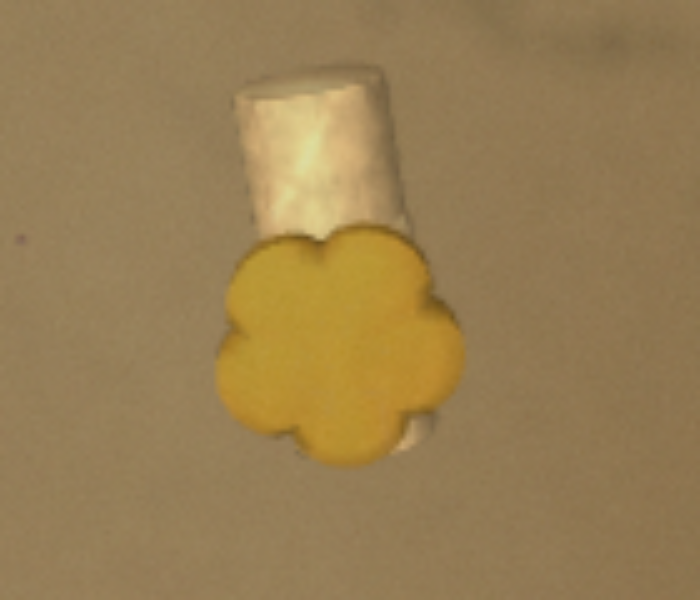

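Request:
apply_moves(moves=[-0.03,0.05,0,0,0,0.12,-0.03,0.05,0,0,0,0.24,-0.03,0.05,0,0,0,0.36,-0.03,0.05,0,0,0,0.48,-0.03,0.05,0,0,0,0.6,-0.03,0.05,0,0,0,0.72,-0.03,0.05,0,0,0,0.84,-0.03,0.05,0,0,0,0.96,-0.03,0.05,0,0,0,1.08,-0.03,0.05,0,0,0,1.2,-0.03,0.05,0,0,0,1.32,-0.03,0.05,0,0,0,1.44,-0.03,0.05,0,0,0,1.56,-0.03,0.05,0,0,0,1.67,-0.03,0.05,0,0,0,1.735,-0.03,0.05,-0.6,0,0,1.735,-0.03,0.05,-1.2,0,0,1.735,-0.03,0.05,-1.6,0,0,1.735,-0.03,0.05,-1.6,0,0,1.735,-0.03,0.05,-1.6,0,0,1.735], claw=58)

```text
clock: 13.57
tcp_pos: [0.3608, -0.2729, 0.0993]
orientation: [-0.001, 0.529, 0.848, 0.0]
wrist_force: [-0.1, -0.7, -0.4]
finger_gap: 0.0495
grip_force: 0.0
```

```bash
python3 - <<'E'
from h import *
c=cam('wrist','w7.png');s=status.get_state();print(s['tcp_pos'],s['joint_pos'],s['orientation'],proj(c,[[*s['tcp_pos'][:2],.044]]))
rnd(c,Y0,Y1,(200,150,440,400),.044,2)
cv2.imwrite('pics/crop7.png',c['image'][120:420,120:520])
E
```

```text
[ 0.361032   -0.27319337  0.09991298] [-8.25478941e-01  1.75231927e-01 -4.95987934e-01  8.99627058e-01
  1.07541429e-04  2.90125927e-01] [-1.01735385e-05  5.29323018e-01  8.48420379e-01  5.85464826e-05] [[317.51612715 274.67409417]]
[ 0.3622 -0.2745  0.0289  0.03  ] (288, 248, 60, 59)
```

View pics/crop7.png

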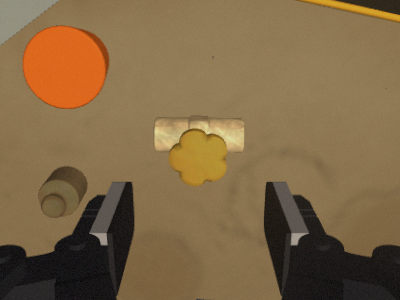

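Request:
apply_moves(moves=[0.03,-0.03,-0.6,0,0,0,0.03,-0.03,-1.3,0,0,0,0.03,-0.03,-1.9,0,0,0,0.03,-0.03,-2.3,0,0,0,0.03,-0.03,-2.5,0,0,0,0.03,-0.03,-2.5,0,0,0,0.03,-0.03,-2.5,0,0,0])

```text
clock: 14.2
tcp_pos: [0.3616, -0.2739, 0.0379]
orientation: [0.0, 0.529, 0.848, -0.0]
wrist_force: [0.7, -1.0, -0.7]
finger_gap: 0.0497
grip_force: 0.0
```

Request:
apply_moves(moves=[0,0,0,0,0,0,0,0,0,0,0,0,0,0,0,0,0,0,0,0,0,0,0,0,0,0,0,0,0,0,0,0,0,0,0,0,0,0,0,0,0,0,0,0,0,0,0,0], claw=18, newtons=35)

```text
clock: 14.87
tcp_pos: [0.3617, -0.2742, 0.0383]
orientation: [0.001, 0.529, 0.848, -0.0]
wrist_force: [-0.0, 0.3, 6.0]
finger_gap: 0.0263
grip_force: 34.2
```

Request:
apply_moves(moves=[0,0,0.5,0,0,0,0,0,1.4,0,0,0,0,0,2.4,0,0,0.1,0.5,-0.2,2.9,0,0,0.22,1.2,-0.5,2.9,0,0,0.34,2,-0.85,2.9,0,0,0.46,2.8,-1.2,2.9,0,0,0.58,3.6,-1.55,2.9,0,0,0.7,4.4,-1.9,2.9,0,0,0.82,5.2,-2.25,2.9,0,0,0.94,6,-2.6,2.9,0,0,1.06,6.8,-2.9,2.9,0,0,1.18,7.5,-3.2,2.9,0,0,1.3,8.2,-3.5,2.9,0,0,1.4,8.6,-3.7,2.9,0,0,1.466,8.68,-3.73,2.9,0,0,1.466,8.68,-3.73,2.9,0,0,1.466,8.68,-3.73,2.9,0,0,1.466,8.68,-3.73,2.9,0,0,1.466])

```text
clock: 16.45
tcp_pos: [0.5771, -0.3661, 0.1096]
orientation: [-0.0, -0.174, 0.985, 0.001]
wrist_force: [-0.1, -0.4, -1.7]
finger_gap: 0.0265
grip_force: 34.7
```

```bash
python3 - <<'E'
from h import *
c=cam('wrist','w8.png');s=status.get_state();print(s['tcp_pos'],s['joint_pos'],s['orientation'],s['finger_gap'],proj(c,[[.5788,-.3674,.004]]))
rnd(c,B0,B1,(0,0,640,480),.004,4)
E
```

```text
[ 0.57721048 -0.36617225  0.10983189] [-6.82637220e-01  5.82015373e-01  1.42820365e-01  1.13262006e+00
  3.74876673e-05 -1.03170789e+00] [-3.19253529e-04 -1.73650518e-01  9.84807208e-01  3.97352176e-04] 0.026232730816200193 [[314.54573731 242.75519001]]
[ 0.4711 -0.4075  0.0481  0.0723] (246, 0, 131, 89)
[ 0.5801 -0.3672  0.0313  0.076 ] (264, 223, 101, 44)
[ 0.5476 -0.422   0.0048  0.1946] (232, 0, 27, 286)
[ 0.5064 -0.3512  0.0034  0.2771] (377, 0, 16, 284)
```

View pics/w8.png

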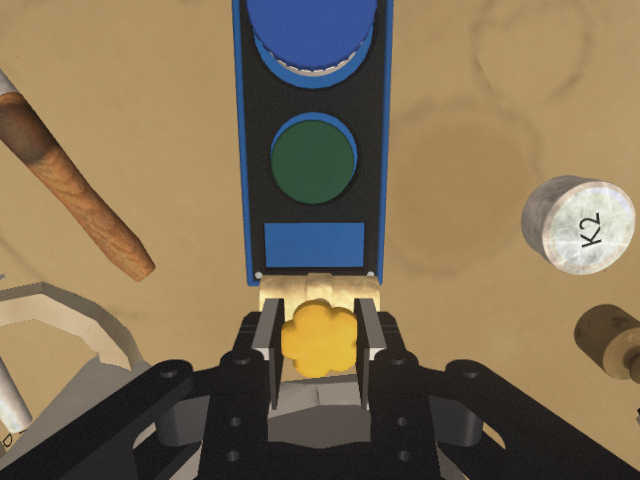

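Request:
apply_moves(moves=[0.03,-0.02,-0.6,0,0,0,0.03,-0.02,-1.2,0,0,0,0.03,-0.02,-1.8,0,0,0,0.03,-0.02,-2.2,0,0,0,0.03,-0.02,-2.5,0,0,0,0.03,-0.02,-2.66,0,0,0,0.03,-0.02,-2.66,0,0,0,0.03,-0.02,-2.66,0,0,0,0.03,-0.02,-2.66,0,0,0])

```text
clock: 17.25
tcp_pos: [0.5793, -0.3675, 0.0442]
orientation: [0.0, -0.174, 0.985, -0.0]
wrist_force: [-0.4, -0.5, -2.6]
finger_gap: 0.0264
grip_force: 34.8
```

Request:
apply_moves(moves=[0,0,-0.06,0,0,0,0,0,-0.06,0,0,0,0,0,-0.06,0,0,0])

```text
clock: 17.5
tcp_pos: [0.5794, -0.3676, 0.0426]
orientation: [0.001, -0.174, 0.985, -0.001]
wrist_force: [0.2, -1.0, 1.1]
finger_gap: 0.0259
grip_force: 34.9
```

Request:
apply_moves(moves=[0,0,0,0,0,0,0,0,0,0,0,0,0,0,0,0,0,0,0,0,0,0,0,0,0,0,0.3,0,0,0,0,0,1.2,0,0,0,0,0,2.4,0,0,0,0,0,3.3,0,0,0,-0.5,1,3.5,0,0,0,-1.1,2.2,3.5,0,0,0,-1.7,3.4,3.5,0,0,0,-2.2,4.5,3.5,0,0,0,-2.6,5.3,3.5,0,0,0,-2.7,5.5,3.5,0,0,0,-2.7,5.5,3.5,0,0,0,-2.7,5.5,3.5,0,0,0,-2.7,5.5,3.5,0,0,0], claw=56)

```text
clock: 18.92
tcp_pos: [0.5124, -0.231, 0.1298]
orientation: [0.001, -0.174, 0.985, -0.001]
wrist_force: [0.5, -0.1, -0.1]
finger_gap: 0.0481
grip_force: 0.0
```

```bash
python3 - <<'E'
from h import *
c=cam('wrist','w9.png');s=status.get_state();print(s['tcp_pos'],s['joint_pos'],proj(c,[[*s['tcp_pos'][:2],.032]]))
print('tin');rnd(c,(0,0,125),(180,75,255),(210,140,440,360),.032,2)
print('M');rnd(c,Y0,Y1,(0,0,640,480),.004,4)
E
```

```text
[ 0.5122519  -0.23105905  0.12955951] [-5.66524673e-01  3.42902705e-01 -1.87651470e-01  1.03893995e+00
 -1.16040213e-04 -9.15759515e-01] [[317.96885346 244.43623835]]
tin
[ 0.511  -0.2302  0.0533  0.0534] (275, 199, 91, 87)
[ 0.5119 -0.2305  0.0124  0.0187] (306, 227, 27, 34)
M
[ 0.426  -0.1244  0.1003  0.1753] (437, 35, 178, 240)
[ 0.4253 -0.1235  0.0883  0.167 ] (447, 43, 161, 226)
[ 0.3958 -0.1351  0.0589  0.0618] (483, 58, 94, 105)
[ 0.4603 -0.1176  0.0426  0.0455] (475, 183, 66, 67)
```

View pics/w9.png

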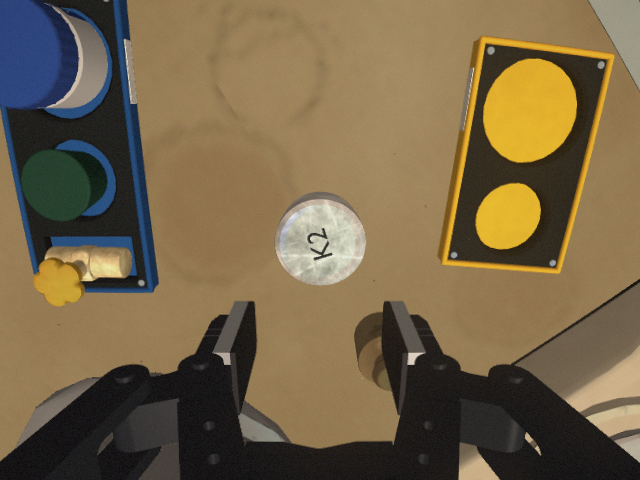

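Request:
apply_moves(moves=[-0.05,0.03,-0.5,0,0,0,-0.05,0.03,-1.4,0,0,0,-0.05,0.03,-2.4,0,0,0,-0.05,0.03,-3.3,0,0,0,-0.05,0.03,-4,0,0,0,-0.05,0.03,-4.33,0,0,0,-0.05,0.03,-4.33,0,0,0,-0.05,0.03,-4.33,0,0,0], claw=80)

```text
clock: 19.63
tcp_pos: [0.5103, -0.2295, 0.021]
orientation: [-0.0, -0.174, 0.985, 0.0]
wrist_force: [0.8, -0.8, -0.2]
finger_gap: 0.0684
grip_force: 0.0
```

Request:
apply_moves(moves=[0,0,0,0,0,0,0,0,0,0,0,0,0,0,0,0,0,0,0,0,0,0,0,0,0,0,0,0,0,0,0,0,0,0,0,0,0,0,0,0,0,0,0,0,0,0,0,0], claw=52, newtons=25)

```text
clock: 20.3
tcp_pos: [0.5113, -0.2297, 0.0226]
orientation: [0.001, -0.174, 0.985, -0.001]
wrist_force: [1.4, -0.8, 6.1]
finger_gap: 0.053
grip_force: 26.9
```

Request:
apply_moves(moves=[0,0,0.5,0,0,0,0,0,1.3,0,0,0,-0.4,0.3,2.1,0,0,0,-1.2,1,2.3,0,0,0,-2.1,1.7,2.3,0,0,0,-3,2.4,2.3,0,0,0,-3.8,3.1,2.3,0,0,0,-4.4,3.6,2.3,0,0,0,-4.62,3.77,2.3,0,0,0,-4.62,3.77,2.3,0,0,0,-4.62,3.77,2.3,0,0,0,-4.62,3.77,2.3,0,0,0])

```text
clock: 21.3
tcp_pos: [0.3963, -0.1358, 0.0791]
orientation: [0.001, -0.174, 0.985, -0.001]
wrist_force: [-0.6, 0.2, -1.1]
finger_gap: 0.0532
grip_force: 26.7
```

```bash
python3 - <<'E'
from h import *
c=cam('wrist','w10.png');s=status.get_state();print(s['tcp_pos'],s['finger_gap'],proj(c,[[.3957,-.1354,.004]]))
rnd(c,Y0,Y1,(0,0,640,480),.004,4)
E
```

```text
[ 0.39618781 -0.13580569  0.07891622] 0.05333583433629315 [[319.010421   257.00561497]]
[ 0.3892 -0.1398  0.0428  0.0604] (259, 204, 116, 70)
[ 0.3947 -0.1376  0.0807  0.0943] (236, 182, 170, 121)
[ 0.4853 -0.1099  0.034   0.0975] (234, 383, 144, 43)
```

View pics/w10.png

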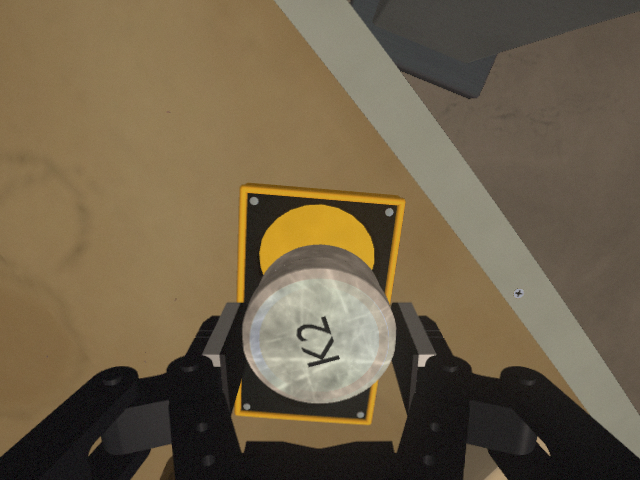

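Request:
apply_moves(moves=[0,0,-0.5,0,0,0,0,0,-1,0,0,0,0,0,-1.5,0,0,0,0,0,-1.85,0,0,0,0,0,-2.05,0,0,0,0,0,-2.05,0,0,0,0,0,-2.05,0,0,0,0,0,-2.05,0,0,0])

```text
clock: 22.02
tcp_pos: [0.395, -0.135, 0.0275]
orientation: [0.0, -0.174, 0.985, -0.0]
wrist_force: [-0.4, 0.9, -0.0]
finger_gap: 0.0533
grip_force: 27.3
```

Request:
apply_moves(moves=[0,0,0,0,0,0,0,0,0,0,0,0,0,0,0,0,0,0,0,0,0,0,0,0,0,0,0.8,0,0,0,0,0,2,0,0,0,0,0,3.2,0,0,0,0,0,4.4,0,0,0,1.2,-0.1,5.2,0,0,0,2.5,-0.3,5.2,0,0,0,3.8,-0.4,5.2,0,0,0,5,-0.6,5.2,0,0,0,6.2,-0.7,5.2,0,0,0,6.8,-0.76,5.2,0,0,0,7,-0.76,5.2,0,0,0,7,-0.76,5.2,0,0,0,7,-0.76,5.2,0,0,0,7,-0.76,5.2,0,0,0], claw=78)

```text
clock: 23.52
tcp_pos: [0.5683, -0.1533, 0.1572]
orientation: [-0.001, -0.174, 0.985, 0.0]
wrist_force: [-0.2, 0.7, -0.8]
finger_gap: 0.0668
grip_force: 0.0
```

```bash
python3 - <<'E'
from h import *
c=cam('wrist','w11.png');s=status.get_state();print(s['tcp_pos'],proj(c,[[*s['tcp_pos'][:2],z] for z in(0,.03,.052)]))
np.savez('c11.npz',**c)
E
```

```text
[ 0.56833597 -0.15343641  0.15743005] [[317.55618743 219.77712687]
 [317.48654935 231.20637919]
 [317.42551781 241.23972695]]
```

View pics/w11.png

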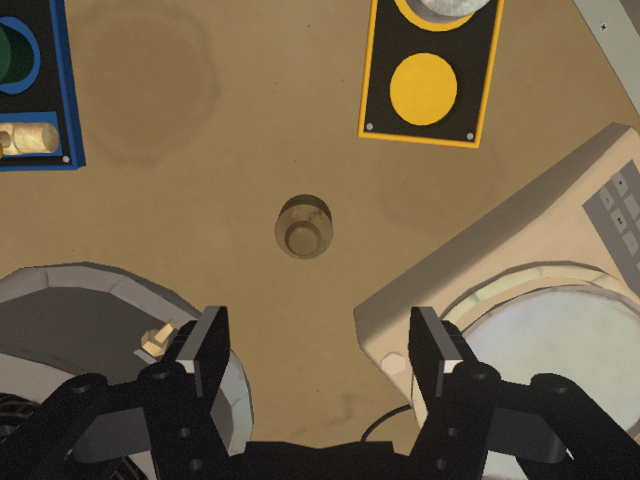

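```bash
python3 - <<'E'
from h import *
c=dict(np.load('c11.npz'))
print(ray(c,(302,237),.052),ray(c,(304,230),.03))
for u in((355,315),(415,385),(640,125)):print(ray(c,u,.03))
rnd(c,Y0,Y1,(370,40,480,135),.004,3)
E
```

```text
[ 0.56899667 -0.16313903  0.052     ] [ 0.57058982 -0.1620569   0.03      ]
[ 0.61703136 -0.1076586   0.03      ]
[ 0.65658385 -0.04320116  0.03      ]
[0.43126383 0.01606739 0.03      ]
[ 0.4595 -0.1187  0.0445  0.0457] (390, 53, 67, 73)
```

Request:
apply_moves(moves=[0.06,-0.37,-0.4,0,0,0,0.06,-0.37,-1.2,0,0,0,0.06,-0.37,-2.2,0,0,0,0.06,-0.37,-3.2,0,0,0,0.06,-0.37,-4.2,0,0,0,0.06,-0.37,-4.9,0,0,0,0.06,-0.37,-5.35,0,0,0,0.06,-0.37,-5.35,0,0,0,0.06,-0.37,-5.35,0,0,0], claw=64)

```text
clock: 24.32
tcp_pos: [0.5705, -0.1631, 0.0233]
orientation: [-0.0, -0.174, 0.985, 0.0]
wrist_force: [-0.0, 0.8, -0.2]
finger_gap: 0.0549
grip_force: 0.0
```

Request:
apply_moves(moves=[0,0,0,0,0,0,0,0,0,0,0,0,0,0,0,0,0,0,0,0,0,0,0,0,0,0,0,0,0,0,0,0,0,0,0,0,0,0,0,0,0,0,0,0,0,0,0,0], claw=34, newtons=35)

```text
clock: 24.98
tcp_pos: [0.5723, -0.1635, 0.0253]
orientation: [0.001, -0.174, 0.985, -0.001]
wrist_force: [-1.8, -0.1, 6.3]
finger_gap: 0.0365
grip_force: 35.8
```

Request:
apply_moves(moves=[0,0,0.5,0,0,0,0,0,1.3,0,0,0,-0.4,0.15,2.1,0,0,0,-1.2,0.5,2.3,0,0,0,-2.1,0.86,2.3,0,0,0,-3,1.23,2.3,0,0,0,-3.8,1.56,2.3,0,0,0,-4.25,1.75,2.3,0,0,0,-4.4,1.81,2.3,0,0,0,-4.4,1.81,2.3,0,0,0,-4.4,1.81,2.3,0,0,0,-4.4,1.81,2.3,0,0,0])

```text
clock: 25.98
tcp_pos: [0.4625, -0.1183, 0.0814]
orientation: [0.001, -0.174, 0.985, -0.0]
wrist_force: [0.4, -1.1, -1.8]
finger_gap: 0.0362
grip_force: 35.5
```

```bash
python3 - <<'E'
from h import *
c=cam('wrist','w12.png');s=status.get_state();print(s['tcp_pos'],s['finger_gap'],proj(c,[[.460,-.118,.004],[*s['tcp_pos'][:2],s['tcp_pos'][2]+.028],[*s['tcp_pos'][:2],s['tcp_pos'][2]-.025]]))
rnd(c,Y0,Y1,(0,0,640,480),.004,4)
E
```

```text
[ 0.46238374 -0.11827144  0.08127006] 0.03619665891968835 [[319.9710939  252.32443119]
 [317.10677004 372.65724351]
 [317.68057622 297.53988966]]
[ 0.4314 -0.1271  0.0916  0.1903] (237, 34, 190, 278)
[ 0.4558 -0.121   0.0325  0.0489] (276, 214, 85, 58)
[ 0.3944 -0.1222  0.0713  0.0883] (266, 62, 50, 112)
[ 0.4926 -0.0914  0.0061  0.0124] (336, 308, 16, 19)
```

View pics/w12.png

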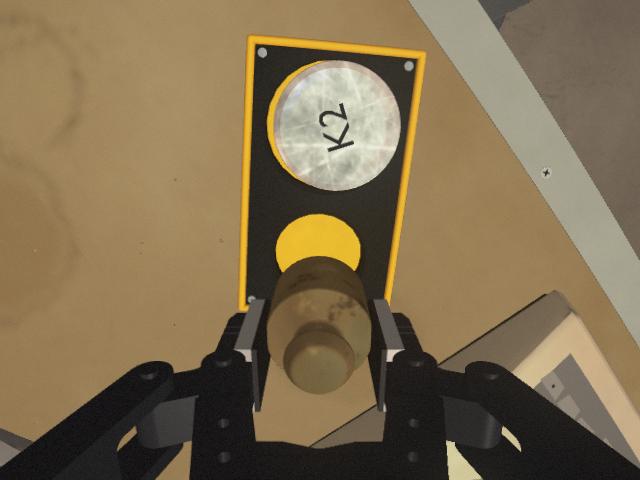

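Request:
apply_moves(moves=[-0.02,-0.02,-0.5,0,0,0,-0.02,-0.02,-1,0,0,0,-0.02,-0.02,-1.4,0,0,0,-0.02,-0.02,-1.7,0,0,0,-0.02,-0.02,-1.9,0,0,0,-0.02,-0.02,-2.02,0,0,0,-0.02,-0.02,-2.02,0,0,0,-0.02,-0.02,-2.02,0,0,0])

```text
clock: 26.7
tcp_pos: [0.4609, -0.1183, 0.0307]
orientation: [0.0, -0.174, 0.985, 0.0]
wrist_force: [-0.3, 0.4, -1.5]
finger_gap: 0.0362
grip_force: 35.5
```

Force still just the part's weight; lower 1.5 mm, release, rise and look.

Request:
apply_moves(moves=[0,0,-0.06,0,0,0,0,0,-0.06,0,0,0,0,0,-0.06,0,0,0])

```text
clock: 26.95
tcp_pos: [0.4608, -0.1182, 0.0294]
orientation: [0.0, -0.174, 0.985, -0.0]
wrist_force: [1.0, 0.4, -1.3]
finger_gap: 0.0361
grip_force: 35.5
```

Request:
apply_moves(moves=[0,0,0,0,0,0,0,0,0,0,0,0,0,0,0,0,0,0,0,0,0,0,0,0,0,0,0.5,0,0,0,0,0,1.6,0,0,0,0,0,2.8,0,0,0,0,0,4,0,0,0,0,-0.6,5.2,0,0,0,0.4,-1.6,6.4,0,0,0,0.8,-2.6,7.4,0,0,0,1.6,-3.6,8,0,0,0,2.4,-4.4,8.4,0,0,0,2.8,-4.8,8.4,0,0,0,2.8,-4.8,8.4,0,0,0,2.8,-4.8,8.4,0,0,0,2.8,-4.8,8.4,0,0,0], claw=66)

```text
clock: 28.37
tcp_pos: [0.5297, -0.2373, 0.2384]
orientation: [-0.001, -0.174, 0.985, 0.001]
wrist_force: [0.3, 0.0, -0.0]
finger_gap: 0.0564
grip_force: 0.0
```

```bash
python3 - <<'E'
from h import *
c=cam('wrist','w13.png');s=status.get_state();print(s['tcp_pos'])
# predicted tops if seated at pocket centres
P={'jar':(.4655,-.4095,.055),'bung':(.5303,-.3857,.034),'wheel':(.5788,-.3674,.048),'tin':(.3957,-.1354,.036),'knob':(.460,-.1185,.056)}
for n,p in P.items():print(n,proj(c,[p]).round(1))
rnd(c,B0,B1,(0,0,640,480),.055,5);print();rnd(c,(40,40,0),(95,255,255),(0,0,640,480),.034,2);print();rnd(c,Y0,Y1,(0,0,640,480),.048,4)
c=cam('side','s2.png')
for n,p in P.items():print(n,proj(c,[p]).round(1))
w=cv2.imread('pics/w13.png');cv2.imwrite('pics/final.png',np.vstack([w[:330],cv2.resize(c['image'][160:310,250:450],(640,480))])[:, :][:810].copy() if 0 else np.hstack([cv2.resize(w[:400],(480,300)),cv2.resize(c['image'][170:300,260:430],(320,300))]))
E
```

```text
[ 0.52961754 -0.23708022  0.23853461]
jar [[123.9  51.5]]
bung [[145.4 145.7]]
wheel [[146.7 211.9]]
tin [[498.3  93.1]]
knob [[491.6 181. ]]
[ 0.5129 -0.3747  0.0793  0.1954] (89, 3, 121, 226)
[ 0.521  -0.3698  0.0384  0.0406] (145, 114, 40, 58)
[ 0.5668 -0.3549  0.0324  0.0589] (132, 186, 65, 31)

[ 0.5292 -0.3846  0.0411  0.0465] (120, 119, 57, 53)

[ 0.4292 -0.1415  0.0831  0.1487] (419, 41, 123, 175)
[ 0.5805 -0.3671  0.0288  0.03  ] (128, 196, 37, 37)
[ 0.4025 -0.1495  0.0514  0.0523] (449, 56, 41, 76)
[ 0.4596 -0.1371  0.0317  0.0379] (445, 146, 43, 52)
jar [[337.2 176.4]]
bung [[308.  191.1]]
wheel [[285.3 190.7]]
tin [[385.2 261.6]]
knob [[351.1 259.8]]
```

View pics/final.png

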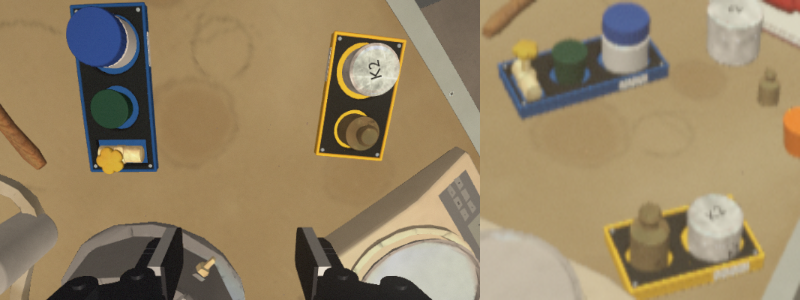

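```bash
python3 -c "
from workcell import job
print(job.hand_in())"
```

```text
the job is handed in; nothing more can be done
None
```

All five parts were placed and released in their pockets and the job handed in at about 28 s; the last pictures show each one seated and upright, with the large tin and small weight left standing, but the hand-in returned no verdict.

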